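# Draw a slide magazine tight onto its dock with the cam lock

## Task

Lock the glass-slide magazine onto its dock: first swing the cam's crank back to its open stop, then push the magazine along its guides until the head of its stud is felt to stop inside the open mouth of the cam, and then turn the crank clockwise until the cam has drawn the magazine firmly tight against the two rubber buffers. Stop turning when it is tight and do not force it (a clamping force of about 27 N is right; under 12 N is loose and over 45 N damages it), let go, and leave the other things on the desk where they are.

Things in the scene. Friction and masses are not known exactly. Their poses are not given: they have to be found in the camera images.
- dock: Low grey plate fixed on the desk, 345 x 124 x 6 mm. Origin on the desk under the cam's vertical axis; x runs along the guides from cam to magazine (plate from -75 to 270 mm), y across, z up. Two aluminium guide walls 20 mm high, x = 85 to 250 mm, inner faces at y = +-46 mm (1 mm play each side): the magazine slides along x.
- magazine: White plastic slide magazine, loose, 0.3 to 0.6 kg, 130 (x) x 90 (y) x 55 mm high, on the dock plate between the guides. Origin: centre of its underside; axes parallel to the dock's. A stud sticks out of its -x face. It starts 30 to 60 mm short of where it stops in the cam's mouth and slides towards -x with 1 to 5 N of friction.
- fin (a point): Where to hold the magazine: the upright white fin on top of its centre, 14 mm thick along x, 50 mm along y, from 61 to 91 mm above the desk. This point is in its middle plane, 81 mm above the desk.
- stud_head (a point): Centre of the stud's head: an upright steel barrel, 12 mm in diameter, 26 mm high, on an 8 mm neck, 34 mm above the desk, 40 mm in front of the magazine's face, 105 mm from its origin. With the cam open it enters the mouth and is stopped by a nose when about 32 mm from the cam's axis; it must be within 33.5 mm for the cam to catch it.
- cam (a joint): Angle of cam and crank, rad: 0 at the open stop (mouth facing the stud), growing clockwise seen from above, at most 2.7. Starts at 0.9 to 1.6 and must go below 0.1 to let the head in. Turns freely (1.5 to 3.5 N at the post) until the magazine meets the buffers; stays where it is left.
- cam_axis (a point): On the cam's axis, 34 mm above the desk. The cam is a snail of two steel rails, one above and one below the stud's neck, about 90 mm across with the mouth. From 0.35 rad on its rails pass behind the head (then up to 34 mm from the axis) and draw it towards the axis by 6.7 mm per rad of turn.
- crank_post (a point): Where to hold the crank: black upright round post, 16 mm in diameter, from 57 to 96 mm above the desk (this point 78 mm), 60 mm from the cam's axis. Its direction from the axis is 4.45 rad minus the cam angle, counter-clockwise from the dock's x axis: it moves on the side away from the magazine. It is a sleeve that spins freely.
- cam_seat: Steel disc, 60 mm in diameter, on the dock plate, carrying the cam; fixed. Origin on the cam's axis, 6 mm above the desk.
- buffer: Two aluminium posts, 40 mm high, fixed on the dock plate at x = 43 to 53 mm, y = +-33 mm of the dock, each with a rubber-tipped plunger towards the magazine. Origin on the cam's axis, 6 mm above the desk. How far the plungers are set out differs each time by up to 7 mm and is not measured: feel for it.
- buffer_mid (a point): Point between the plungers, 34 mm above the desk, 63 mm from the cam's axis. A magazine at the nose is still 2 to 9 mm off them; they are met at a cam angle of 0.85 to 2.0 rad, then yield by 20 N per mm (both together). The force along the post's path rises 0.35 to 0.5 N per N of clamping: clamping is right 11 to 12 N over free turning, about 0.19 rad after it is 3.5 N over.
- jar: Small specimen jar, 48 mm wide, 55 mm high, on the desk beyond the cam; a bystander. Origin: centre of its underside.
- pencil: Blue pencil, 165 mm long, on the desk beyond the dock; a bystander. Origin: centre of its underside.
- slide_tray: Flat white slide tray, 150 x 90 mm, 10 mm high, on the robot's side of the dock; a bystander. Origin: centre of its underside.
- mouse: Black computer mouse, 108 x 62 mm, 34 mm high; a bystander. Origin: centre of its underside.
- mug: White mug, 80 mm wide, 92 mm high; a bystander. Origin: centre of its underside.
- keyboard: Black keyboard, 430 x 135 mm, 18 mm high; a bystander. Origin: centre of its underside.
- coverslip_box: Small cardboard box, 55 x 75 x 30 mm; a bystander. Origin: centre of its underside.
There are look-alikes about, which are no part of the job. There is more than one size of the magazine; the one meant has the size given above.

How it is judged:
By the outcome, as a careful person would: the job done as asked, in the order asked, and still so for the second after the job is handed in, with the robot touching nothing.
It also fails if it takes over 72 s, if anything falls off the work surface, if the arm or the gripper's body presses on something with over 40 N, if the wrist force passes 120 N, or if a joint passes its speed limit or range.

## Robot

A 6-joint arm with a two-finger parallel gripper is mounted at the origin on the work surface. World frame = base frame: x ahead of the robot, y to its left, z up, the work surface at z = 0. Lengths are in m, angles in degrees, forces in N, time in s.
With the tool pointing down it reaches from about 0.25 to 0.725 m from the base axis. Payload 9.7 kg.
Tool frame: the origin (TCP) lies midway between the tips of the shut fingers; the grasp point (between the pads) lies 19 mm behind it; z points along the fingers, x is the direction in which the jaws open and shut, and the axes are right-handed (so a half turn about z gives the same grasp; the last joint's range is limited). The gripper opens to 85 mm and grips with 20 to 120 N. Pads are 22 mm wide; open, the fingers measure 114 mm over their backs; the gripper's body (76 mm by 85 mm) begins 54 mm behind the grasp point. The pads swing forward as they close: fully open they stand 13 mm farther back than shut.
Start: joints at [64.802, 4.979, 10.078, 95.1, 0, 90], TCP at [0.234, 0.498, 0.231] pointing down, gripper open.
Joint ranges: [-179.16, 179.16], [-48.56, 103.87], [-65.8, 70.77], [-126.05, 130.52], [-82.76, 87.17], [-180, 180]. Speed limits (degrees/s): [127.2, 127.2, 147.25, 180, 180, 180].

## Interface

Orientations are given as [roll, pitch, yaw] about the fixed x, y, z axes, in that order (R = Rz(yaw) Ry(pitch) Rx(roll)).
In Python, from workcell import sensors, camera, get_calibration, bot, recognise, place_of gives the robot as it stands. The module is installed in compiled form; this text tells all that it offers.
- The arm moves only by the tool send_rows, never from a script. Its argument "plan" is a list of rows, each a list of 3 entries, a list of its own where there are three numbers: the shift along the tool's x, y, z normalised to -1 to 1, where 1 is 0.3 m, then the turn, a rotation vector about the tool's x, y, z normalised to -1 to 1, where 1 is pi rad, then the closure, from -1 (fully open) to 1 (shut). In form: [[[x, y, z], [rx, ry, rz], claw], ...]. A call has 1 to 10 rows; each row is the pose to reach, as a shift and turn from the pose commanded when the call began, along the tool's axes at that moment, turning the shorter way round; what a row does not reach only later rows make up. A row lasts 1/10 s, in which the tool goes at most 50 mm and 8.59 degrees, less where a joint would pass 70% of its speed; a pose out of reach is approached as far as the arm can. A call with a number of a shift or a turn outside -1 to 1 is refused whole. A call with a gripper value outside its range is refused whole. The fingers move at their own pace and stop on an object; "force" is the grip in N (left out, the last holds). Time passes only in rows, so rows that repeat a pose let the fingers close. It gives the time, the measured TCP pose, the force and the opening at its end, in the units of the state.
- sensors.get_obs(): the state, without advancing time (a new reading comes with each control period).
- camera(name): name is "scene" or "side" or "wrist"; returns the picture (400x640x3 uint8, blue, green, red); there is no depth.
- get_calibration(name): a dict with "fx", "fy", "cx", "cy" (pixels), "k1" (the pictures are not rectified: a ray, as slopes to the right and down, at radius r is drawn at 1 + k1 r^2 times it, then the intrinsics apply), "R" (3x3) and "t" (3): a world point X has camera coordinates R X + t. Camera axes: x right, y down, z forward; pixel columns grow to the right and rows downward; lengths in m; the calibration is good to about 2 mm. A picture is of the moment at which its call begins: read the wrist's pose just before it. get_calibration takes no time and is no camera call; for the wrist camera it gives the pose at the moment of the call.
- bot.job_done(): hands the job in, once; it reports no verdict.
Trained networks look in the newest picture that a camera, given by its name, has taken for a name from the list of things; names that differ only in an ending like _2 or _b are one class to them, and where a whole thing is asked for, a point or a joint stands for the part that bears it (a point fixed in the world has none). Each returns a list of dicts, best first, with "p" (0 to 1); they miss things now and then, are a little off and sometimes report something else, mostly with a low value. They report only what shows in the picture. A call takes as long as a camera call. They do not tell look-alikes from the thing itself.
- recognise(label, camera): "point" ([column, row] in pixels, amid what is visible of it).
- place_of(label, camera): "point" ([column, row] in pixels: a listed point, or the origin of a listed thing).
The state is a dict: "time": time; "q": joint angles; "qd": joint speeds; "joint_efforts": joint torques, N m; "ee_pos": TCP position; "tcp_rot": TCP orientation; "wrist_force": force on the tool from outside, world axes, zero at the start; "torque": the same for the moment, N m; "opening": finger opening in m.
Only numpy, scipy, OpenCV 4.12 (cv2) and the standard library are available. Lean on these libraries where they do the work, as an engineer would, in place of code of your own. Each camera call takes 0.05 s, during which the arm holds its last target. There are 200 camera calls.

## Working session

There is one attempt and no reset: what is moved stays moved. The work goes in short steps, Python scripts to look and compute and a tool call to move; the robot and the scene stay as the last step left them, time stands still between calls to the robot, and variables do not carry over. Pictures are saved under pics/ and viewed, on a budget of 10 in all, crops included, one or two more only if the job needs it, and the job is handed in when it is done.

Besides the shell and the picture viewer there is one more tool, called after "Call:" in YAML: its name, and indented under it one key for each argument. send_rows: Moves the arm, as the interface text tells. Scaled input: -1 to 1 covers 0.3 m each way for a shift and pi rad each way for a turn. Its arguments: {"type":"object","properties":{"plan":{"type":"array"},"force":{"type":"number"}},"required":["plan"]}

```bash
mkdir -p pics && cat > h.py <<'E'
import numpy as np, cv2
from workcell import sensors, camera, get_calibration, bot, recognise, place_of
from scipy.spatial.transform import Rotation as Ro
def ray(c,px):
    K=np.array([[c['fx'],0,c['cx']],[0,c['fy'],c['cy']],[0,0,1]],float)
    n=cv2.undistortPoints(np.array([[px]],float),K,np.array([c['k1'],0,0,0.]))[0,0]
    R=np.array(c['R']);t=np.array(c['t'])
    return -R.T@t, R.T@np.array([n[0],n[1],1])
def atz(c,px,z):
    o,d=ray(c,px); return o+d*(z-o[2])/d[2]
def proj(c,X):
    R=np.array(c['R']);t=np.array(c['t']);p=R@np.array(X)+t
    s=p[:2]/p[2]; s=s*(1+c['k1']*(s@s)); return np.array([c['fx']*s[0]+c['cx'],c['fy']*s[1]+c['cy']])
def pose():
    s=sensors.get_obs(); return np.array(s['ee_pos']),Ro.from_euler('xyz',s['tcp_rot'],degrees=True).as_matrix()
E
python3 - <<'E'
from h import *
s=sensors.get_obs(); print(s)
Z=dict(fin=.081,stud_head=.034,crank_post=.078,cam_axis=.034,buffer_mid=.034,dock=0,magazine=0,jar=0,pencil=0,slide_tray=0)
for n in ("scene","side"):
    im=camera(n); cv2.imwrite(f"pics/{n}0.png",im); c=get_calibration(n)
    for l,z in Z.items():
        for r in place_of(l,n)[:3]: print(n,l,round(r['p'],2),np.round(r['point'],0),np.round(atz(c,r['point'],z),3))
E
```

```text
{'time': 0.0, 'q': array([6.48018626e+01, 5.01098164e+00, 1.00343381e+01, 9.51010022e+01,
       1.38496397e-03, 9.00004519e+01]), 'qd': array([ 0.06020207, -0.0165078 , -0.01263524,  0.05735101, -0.04383453,
       -0.05040377]), 'joint_efforts': array([ 4.45998558e-04, -5.20385385e+01,  4.64806545e+01,  1.63543207e-02,
        6.12653548e-05,  9.75565655e-06]), 'ee_pos': array([0.23405356, 0.49744728, 0.23058318]), 'tcp_rot': array([-1.79998616e+02,  7.76458188e-02,  6.48014107e+01]), 'wrist_force': array([ 0.22551767, -0.0306759 , -0.35660958]), 'torque': array([ 0.01210505, -0.0103119 ,  0.02735516]), 'opening': 0.08549520787170942}
scene fin 0.91 [332. 218.] [0.544 0.098 0.081]
scene fin 0.67 [423. 184.] [0.235 0.262 0.081]
scene stud_head 0.94 [298. 219.] [ 0.558 -0.014  0.034]
scene stud_head 0.67 [261. 192.] [ 0.512 -0.193  0.034]
scene stud_head 0.67 [278. 212.] [ 0.567 -0.082  0.034]
scene crank_post 0.65 [261. 189.] [ 0.545 -0.164  0.078]
scene crank_post 0.62 [331. 217.] [0.54  0.092 0.078]
scene cam_axis 0.57 [279. 211.] [ 0.561 -0.081  0.034]
scene buffer_mid 0.46 [291.
[... 364 characters left out ...]
 [297. 254.] [0.657 0.048 0.   ]
scene slide_tray 0.63 [334. 207.] [0.41  0.031 0.   ]
scene slide_tray 0.59 [336. 220.] [0.465 0.069 0.   ]
scene slide_tray 0.55 [275. 217.] [ 0.557 -0.101  0.   ]
side fin 0.95 [305. 211.] [0.544 0.091 0.081]
side fin 0.88 [373. 276.] [0.266 0.234 0.081]
side stud_head 0.74 [324. 202.] [ 0.534 -0.021  0.034]
side stud_head 0.62 [423. 308.] [0.123 0.237 0.034]
side buffer_mid 0.6 [322. 200.] [ 0.546 -0.026  0.034]
side magazine 0.96 [368. 304.] [0.262 0.262 0.   ]
side magazine 0.75 [306. 231.] [0.54  0.092 0.   ]
side jar 0.75 [282. 181.] [ 0.734 -0.09   0.   ]
side pencil 0.53 [278. 214.] [0.655 0.066 0.   ]
side pencil 0.34 [249. 339.] [0.482 0.5   0.   ]
```

View pics/scene0.png

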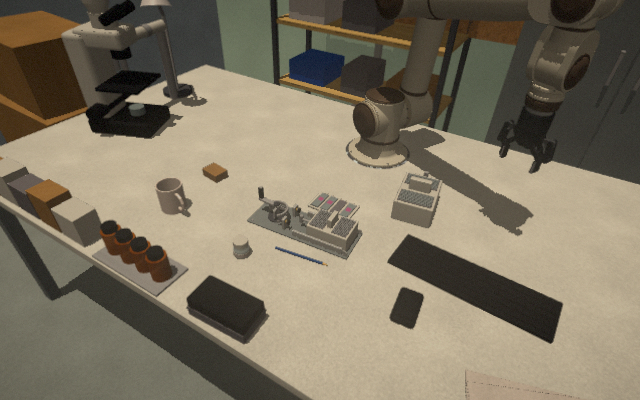

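View pics/side0.png

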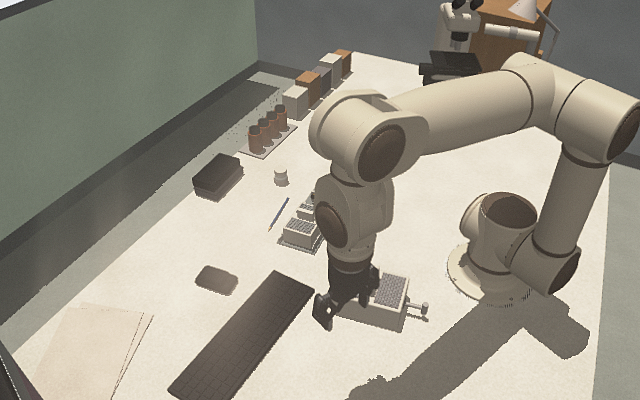

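The dock has its cam at about (0.56, -0.08) and its x axis points along world +y. The magazine on it has its fin at about (0.544, 0.095), pixel (332, 218) in the scene view. A look-alike magazine at pixel (418, 200) stands off the dock, near (0.26, 0.26). I'm moving above the dock for a near look.

Call:
send_rows:
  plan:
    - [[-0.66,1,-0.3],[0,0,-0.167],-1]
    - [[-0.66,1,-0.3],[0,0,-0.167],-1]
    - [[-0.66,1,-0.3],[0,0,-0.167],-1]
    - [[-0.66,1,-0.3],[0,0,-0.167],-1]
    - [[-0.66,1,-0.3],[0,0,-0.167],-1]
    - [[-0.66,1,-0.3],[0,0,-0.167],-1]
    - [[-0.66,1,-0.3],[0,0,-0.167],-1]
    - [[-0.66,1,-0.3],[0,0,-0.167],-1]
    - [[-0.66,1,-0.3],[0,0,-0.167],-1]
    - [[-0.66,1,-0.3],[0,0,-0.167],-1]

```text
time: 2.1
ee_pos: [0.4216, 0.1904, 0.3213]
tcp_rot: [180.0, -0.0, 94.8]
wrist_force: [-0.6, 0.4, 0.8]
opening: 0.0855
```

```bash
python3 - <<'E'
from h import *
s=sensors.get_obs();print(s['time'],s['q'],s['ee_pos'],s['tcp_rot'])
p,R=pose()
c=get_calibration('wrist');Rc=np.array(c['R']);o=-Rc.T@np.array(c['t'])
print(o,Rc[2],"in tool",R.T@(o-p),R.T@Rc[2],c['fx'])
print("shift", R.T@(np.array([.53,0.0,.31])-p)/.3)
E
```

```text
2.1 [ 2.43006231e+01 -3.88748772e+00  1.13838121e+01  1.05260841e+02
  1.11332600e-02  1.95420745e+01] [0.42156222 0.19040892 0.32130536] [ 1.79993868e+02 -1.39903944e-02  9.47585503e+01]
[0.3468952  0.18424928 0.46449045] [ 0.29357474  0.02357069 -0.95564549] in tool [ 9.07013934e-05 -7.49053161e-02 -1.43193095e-01] [-0.00109796  0.2944159   0.95567676] 336.2426556414552
shift [-0.66250343  0.30755688  0.03755567]
```

Call:
send_rows:
  plan:
    - [[-0.62,0.2,0],[0,0,0],-1]
    - [[-0.62,0.2,0],[0,0,0],-1]
    - [[-0.62,0.2,0],[0,0,0],-1]
    - [[-0.62,0.2,0],[0,0,0],-1]
    - [[-0.62,0.2,0],[0,0,0],-1]
    - [[-0.62,0.2,0],[0,0,0],-1]
    - [[-0.62,0.2,0],[0,0,0],-1]

```text
time: 2.8
ee_pos: [0.4965, 0.012, 0.3212]
tcp_rot: [-180.0, -0.0, 95.0]
wrist_force: [-0.5, 0.8, 0.1]
opening: 0.0854
```

```bash
python3 - <<'E'
from h import *
s=sensors.get_obs();print(s['time'],s['q'],s['ee_pos'],s['tcp_rot'])
Z=dict(fin=.081,stud_head=.034,crank_post=.078,cam_axis=.034,buffer_mid=.034,dock=0,magazine=.006)
c=get_calibration('wrist');im=camera('wrist');cv2.imwrite('pics/w1.png',im)
for l,z in Z.items():
    for r in place_of(l,'wrist')[:2]: print(l,round(r['p'],2),np.round(r['point'],0),np.round(atz(c,r['point'],z),4))
E
```

```text
2.8 [ 1.37052526e+00  7.43776334e-01  1.58968143e+01  1.05168013e+02
  1.91069553e-02 -3.58504969e+00] [0.49652216 0.01197423 0.32122282] [-1.79986249e+02 -2.00059283e-02  9.49555700e+01]
fin 0.87 [384. 206.] [0.5397 0.0981 0.081 ]
crank_post 0.63 [172. 199.] [ 0.5547 -0.156   0.078 ]
cam_axis 0.62 [231. 196.] [ 0.5582 -0.0956  0.034 ]
buffer_mid 0.91 [279. 195.] [ 0.5515 -0.0323  0.034 ]
dock 0.46 [334. 259.] [0.6555 0.0553 0.    ]
magazine 0.78 [372. 193.] [0.545  0.0971 0.006 ]
```

View pics/w1.png

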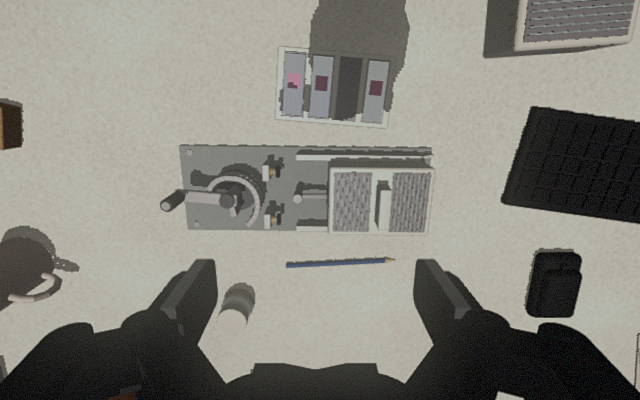

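The wrist view shows the dock plate with corners at about (181,145), (188,229), (432,147) and (434,235). The cam hub is at (229,200), the crank post at (172,199), the stud at (298,198) and the fin at (384,206). The magazine between the guides is the one meant; the other, at the upper right, is off the dock. Next is an enlarged crop to confirm it and refine the numbers.

```bash
python3 - <<'E'
from h import *
from scipy.optimize import least_squares
im=cv2.imread('pics/w1.png');cv2.imwrite('pics/w1c.png',cv2.resize(im[130:250,150:450],None,fx=2.66,fy=2.66,interpolation=cv2.INTER_CUBIC))
c=get_calibration('wrist')
px=np.array([[181,145],[188,229],[432,147],[434,235]],float)
D=np.array([[-.075,.062,.006],[-.075,-.062,.006],[.27,.062,.006],[.27,-.062,.006]])
def W(v,d):
    a=v[2];return np.array([v[0]+d[0]*np.cos(a)-d[1]*np.sin(a),v[1]+d[0]*np.sin(a)+d[1]*np.cos(a),d[2]])
f=least_squares(lambda v:np.concatenate([proj(c,W(v,d))-p for d,p in zip(D,px)]),[.556,-.09,1.64],loss='soft_l1')
print(f.x,np.degrees(f.x[2]),f.fun.round(1))
for n,d in dict(axis=[0,0,.034],hub50=[0,0,.05],hub60=[0,0,.06],post0=[.06*np.cos(4.45-1.25),.06*np.sin(4.45-1.25),.078],bm=[.063,0,.034],stop=[.032,0,.034]).items(): print(n,W(f.x,d).round(4),proj(c,W(f.x,d)).round(1))
print(get_calibration('wrist')['t'])
for n,p,z in (('fin',(384,206),.081),('posttop',(166,205),.096),('stud',(298,198),.047)):
    w=atz(c,p,z);a=f.x[2];e=w[:2]-f.x[:2];print(n,w.round(4),'dock',[e@[np.cos(a),np.sin(a)],e@[-np.sin(a),np.cos(a)]])
E
```

```text
[ 0.5572195  -0.09347676  1.64391061] 94.18913974077853 [-0.9 -0.4  1.1  0.6  2.2  1.  -9.8 -2.5]
axis [ 0.5572 -0.0935  0.034 ] [233.4 195. ]
hub50 [ 0.5572 -0.0935  0.05  ] [230.5 198.5]
hub60 [ 0.5572 -0.0935  0.06  ] [228.6 200.8]
post0 [ 0.5651 -0.153   0.078 ] [175.5 207.4]
bm [ 0.5526 -0.0306  0.034 ] [280.7 195.6]
stop [ 0.5549 -0.0616  0.034 ] [257.4 195.3]
[ 0.03228556 -0.5391269   0.31987675]
fin [0.5406 0.0974 0.081 ] dock [np.float64(0.19162122551533295), np.float64(0.002614047735762374)]
posttop [ 0.5565 -0.1563  0.096 ] dock [np.float64(-0.06264581289404308), np.float64(0.0053556044964847924)]
stud [ 0.5499 -0.007   0.047 ] dock [np.float64(0.08675155635862708), np.float64(0.0009500048585454838)]
```

View pics/w1c.png

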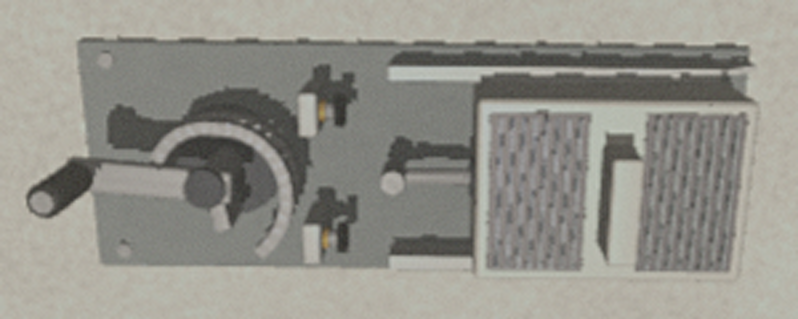

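The crop confirms it: the magazine sits between the guide walls with its stud (barrel at (391,183) in the crop) facing the cam, and its 105 mm stud-to-fin distance checks out. The crank post's top is at crop pixel (40,202), with the cam at roughly 1.4 rad. I'm refining the dock pose with a joint fit.

```bash
cat >> h.py <<'E'
def W(v,d):
    a=v[2];return np.array([v[0]+d[0]*np.cos(a)-d[1]*np.sin(a),v[1]+d[0]*np.sin(a)+d[1]*np.cos(a),d[2]])
def post(v,th,z=.064,r=.06): return W(v,[r*np.cos(4.45-th),r*np.sin(4.45-th),z])
def rows(pts,p=None,R=None):
    p0,R0=pose()
    for q in pts: print(np.round(R0.T@(np.array(q)-p0)/.3,3).tolist())
E
python3 - <<'E'
from h import *
from scipy.optimize import least_squares
c=get_calibration('wrist')
g=lambda x,y:np.array([150+x/2.66,130+y/2.66])
def res(u):
    v=u[:3];th,hz,s=u[3:]
    L=[([-.075,.062,.006],g(80,40)),([-.075,-.062,.006],g(103,265)),([.27,.062,.006],g(748,47)),([0,0,hz],g(203,187)),
       ([s,0,.047],g(391,183)),([s+.105,0,.091],g(627,212))]
    r=[proj(c,W(v,d))-p for d,p in L]+[proj(c,post(v,th,.096))-g(40,202)]
    return np.concatenate(r)
f=least_squares(res,[.557,-.093,1.644,1.39,.06,.087],loss='soft_l1')
print(f.x.round(4),res(f.x).round(1)); v=f.x[:3]
print('post',post(v,f.x[3]),'open',post(v,0),'end',post(v,2.1),'fin',W(v,[f.x[5]+.105,0,.081]))
np.save('v.npy',v)
rows([[*post(v,f.x[3])[:2],.16],[*post(v,f.x[3])[:2],.064]])
E
```

```text
[ 0.5575 -0.0964  1.6479  1.3852  0.0585  0.0891] [-2.3 -0.1 -1.5  0.2  0.7 -0.4  0.3  0.2  0.6 -0.3 -0.5  0.5  1.  -0. ]
post [ 0.55756039 -0.15638364  0.064     ] open [ 0.61651011 -0.10743504  0.064     ] end [ 0.51822449 -0.14171081  0.064     ] fin [0.5425756  0.09717544 0.081     ]
[-0.573, 0.154, 0.538]
[-0.573, 0.154, 0.858]
```

Call:
send_rows:
  plan:
    - [[-0.57,0.154,0.2],[0,0,0],-0.2]
    - [[-0.573,0.154,0.4],[0,0,0],-0.2]
    - [[-0.573,0.154,0.5],[0,0,0],-0.2]
    - [[-0.573,0.154,0.538],[0,0,0],-0.2]
    - [[-0.573,0.154,0.538],[0,0,0],-0.2]
    - [[-0.573,0.154,0.538],[0,0,0],-0.2]
  force: 40

```text
time: 3.8
ee_pos: [0.5557, -0.1588, 0.1535]
tcp_rot: [-179.5, -0.1, 94.7]
wrist_force: [-0.3, -0.2, -0.5]
opening: 0.0514
```

```bash
python3 - <<'E'
from h import *
v=np.load('v.npy');c=get_calibration('wrist');s=sensors.get_obs();im=camera('wrist');cv2.imwrite('pics/w2.png',im)
print(s['time'],s['ee_pos'],s['opening'],s['wrist_force'])
for l,z in (('crank_post',.078),('cam_axis',.034)):
    for r in place_of(l,'wrist')[:2]: print(l,round(r['p'],2),np.round(r['point'],0),np.round(atz(c,r['point'],z),4))
print(proj(c,post(v,1.385,.096)),proj(c,[.5575,-.0964,.0585]))
rows([post(v,1.385,.064)])
E
```

```text
3.8 [ 0.55569703 -0.1587835   0.15353528] 0.05143678415030308 [-0.27430115 -0.15030255 -0.53173081]
crank_post 0.87 [325. 211.] [ 0.5554 -0.1521  0.078 ]
cam_axis 0.81 [391. 200.] [ 0.5555 -0.0963  0.034 ]
[318.54881843 223.10083934] [397.79294639 211.51078353]
[0.001, -0.0, 0.323]
```

View pics/w2.png

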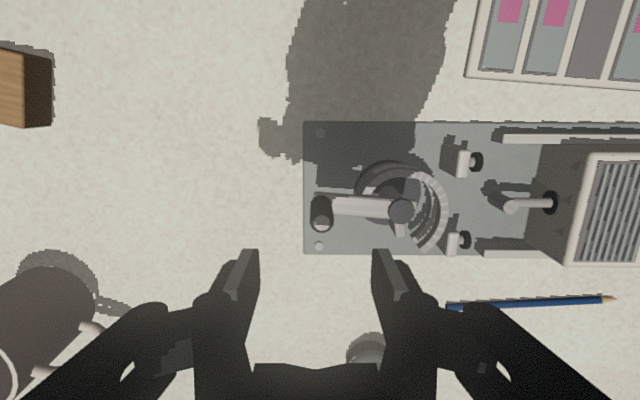

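The post's top is at about (321,224), against a prediction of (318,223), so the two agree. Descending.

Call:
send_rows:
  plan:
    - [[0.004,0,0.1],[0,0,0],-0.2]
    - [[0.004,0,0.2],[0,0,0],-0.2]
    - [[0.004,0,0.29],[0,0,0],-0.2]
    - [[0.004,0,0.32],[0,0,0],-0.2]
    - [[0.004,0,0.32],[0,0,0],-0.2]
    - [[0.004,0,0.32],[0,0,0],1]
    - [[0.004,0,0.32],[0,0,0],1]
    - [[0.004,0,0.32],[0,0,0],1]
    - [[0.004,0,0.32],[0,0,0],1]
    - [[0.004,0,0.32],[0,0,0],1]
  force: 40

```text
time: 4.95
ee_pos: [0.5583, -0.1548, 0.066]
tcp_rot: [179.8, -0.1, 94.9]
wrist_force: [-0.7, 6.7, 7.0]
opening: 0.0148
```

```bash
python3 - <<'E'
from h import *
v=np.load('v.npy');s=sensors.get_obs()
print(s['time'],s['ee_pos'],s['tcp_rot'],s['opening'],s['wrist_force'])
z=s['ee_pos'][2]
rows([post(v,t,.064) for t in (1.2,1.0,.8,.6,.4,.2,.1,0,-.05)])
E
```

```text
4.95 [ 0.55829113 -0.15480451  0.06602539] [ 1.79830146e+02 -6.46691790e-02  9.49040920e+01] 0.014770765638406673 [-0.71988663  6.74533768  7.01997716]
[-0.005, 0.034, 0.007]
[0.003, 0.073, 0.007]
[0.019, 0.11, 0.007]
[0.041, 0.143, 0.007]
[0.07, 0.171, 0.007]
[0.104, 0.192, 0.007]
[0.122, 0.201, 0.007]
[0.141, 0.207, 0.008]
[0.15, 0.209, 0.008]
```

```bash
python3 - <<'E'
from h import *
v=np.load('v.npy');p,R=pose()
for t in (1.3,1.15,1.0,.85,.7,.55,.4,.3,.2,.1,0,-.1): print(t,np.round(R.T@(post(v,t)-post(v,1.385))/.3,3))
E
```

```text
1.3 [-0.001  0.017  0.   ]
1.15 [0.002 0.047 0.   ]
1.0 [0.008 0.076 0.   ]
0.85 [0.019 0.104 0.   ]
0.7 [0.034 0.13  0.   ]
0.55 [0.053 0.153 0.001]
0.4 [0.075 0.174 0.001]
0.3 [0.091 0.185 0.001]
0.2 [0.109 0.195 0.001]
0.1 [0.127 0.203 0.001]
0 [0.146 0.21  0.001]
-0.1 [0.165 0.214 0.001]
```

Call:
send_rows:
  plan:
    - [[0.002,0,-0.01],[0,0,0],1]
    - [[0.002,0.017,-0.01],[0,0,0],1]
    - [[0.005,0.047,-0.01],[0,0,0],1]
    - [[0.011,0.076,-0.01],[0,0,0],1]
    - [[0.022,0.104,-0.01],[0,0,0],1]
    - [[0.037,0.13,-0.01],[0,0,0],1]
    - [[0.056,0.153,-0.01],[0,0,0],1]
    - [[0.077,0.174,-0.01],[0,0,0],1]
    - [[0.077,0.174,-0.01],[0,0,0],1]

```text
time: 5.85
ee_pos: [0.6086, -0.1271, 0.0665]
tcp_rot: [179.9, -0.0, 94.9]
wrist_force: [5.8, -2.1, -17.6]
opening: 0.0148
```

```bash
cat > st.py <<'E'
from h import *
v=np.load('v.npy');s=sensors.get_obs();p=s['ee_pos'];d=p[:2]-v[:2];a=np.arctan2(d[1],d[0])
th=(4.45-(a-v[2]))%(2*np.pi); th=th-2*np.pi if th>4 else th
er=d/np.linalg.norm(d);et=np.array([er[1],-er[0]]) # clockwise
F=s['wrist_force'];print('t',round(s['time'],2),'p',p.round(4),'r',np.linalg.norm(d).round(4),'th',th.round(3),'F',F.round(1),'Frad',(F[:2]@er).round(1),'Fcw',(F[:2]@et).round(1),'open',s['opening'].__round__(4))
E
python3 st.py
```

```text
t 5.85 p [ 0.6086 -0.1271  0.0665] r 0.0596 th 0.355 F [  5.8  -2.1 -17.6] Frad 6.0 Fcw -1.1 open 0.0148
```

Call:
send_rows:
  plan:
    - [[0.008,0.007,0.005],[0,0,0],1]
    - [[0.016,0.013,0.007],[0,0,0],1]
    - [[0.025,0.019,0.007],[0,0,0],1]
    - [[0.034,0.024,0.007],[0,0,0],1]
    - [[0.043,0.028,0.007],[0,0,0],1]
    - [[0.052,0.032,0.007],[0,0,0],1]
    - [[0.061,0.035,0.007],[0,0,0],1]
    - [[0.068,0.037,0.007],[0,0,0],1]
    - [[0.068,0.037,0.007],[0,0,0],1]

```text
time: 6.75
ee_pos: [0.6174, -0.1065, 0.066]
tcp_rot: [179.9, 0.0, 94.9]
wrist_force: [-3.1, 0.3, 6.5]
opening: 0.0144
```

```bash
python3 st.py
```

```text
t 6.75 p [ 0.6174 -0.1065  0.066 ] r 0.0607 th -0.018 F [-3.1  0.3  6.5] Frad -3.1 Fcw 0.2 open 0.0144
```

Call:
send_rows:
  plan:
    - [[0.006,0.001,0],[0,0,0],1]
    - [[0.012,0.002,0],[0,0,0],1]
    - [[0.012,0.002,0],[0,0,0],1]

```text
time: 7.05
ee_pos: [0.6175, -0.1054, 0.0661]
tcp_rot: [179.9, 0.3, 94.8]
wrist_force: [-3.1, -12.2, 5.2]
opening: 0.0147
```

```bash
python3 st.py
```

```text
t 7.05 p [ 0.6175 -0.1054  0.0661] r 0.0607 th -0.036 F [ -3.1 -12.2   5.2] Frad -1.3 Fcw 12.6 open 0.0147
```

The open stop was felt: a 12.6 N reaction, with the angle no longer changing. I'm releasing, lifting and going to the fin.

Call:
send_rows:
  plan:
    - [[0.008,0.001,0],[0,0,0],-0.3]
    - [[0.008,0.001,0],[0,0,0],-0.3]
    - [[0.008,0.001,0],[0,0,0],-0.3]
    - [[0.008,0.001,0],[0,0,0],-0.3]
    - [[0.008,0,-0.1],[0,0,0],-0.3]
    - [[0.008,0,-0.25],[0,0,0],-0.3]
    - [[0.15,-0.06,-0.27],[0,0,0],-0.3]
    - [[0.3,-0.12,-0.27],[0,0,0],-0.3]
    - [[0.45,-0.18,-0.27],[0,0,0],-0.3]
    - [[0.6,-0.2,-0.27],[0,0,0],-0.3]

```text
time: 8.05
ee_pos: [0.5405, 0.0723, 0.1462]
tcp_rot: [180.0, -0.0, 94.8]
wrist_force: [1.5, -0.6, -0.4]
opening: 0.055
```

```bash
python3 st.py; python3 - <<'E'
from h import *
v=np.load('v.npy');c=get_calibration('wrist');im=camera('wrist');cv2.imwrite('pics/w3.png',im)
for l,z in (('fin',.081),('stud_head',.034),('cam_axis',.034),('crank_post',.078)):
    for r in place_of(l,'wrist')[:2]: print(l,round(r['p'],2),np.round(r['point'],0),np.round(atz(c,r['point'],z),4))
rows([[.5426,.0972,.15],[.5426,.0972,.066]])
E
```

```text
t 8.05 p [0.5405 0.0723 0.1462] r 0.1696 th -1.857 F [ 1.5 -0.6 -0.4] Frad -0.7 Fcw 1.4 open 0.055
fin 0.57 [354. 219.] [0.541  0.0977 0.081 ]
stud_head 0.59 [216. 200.] [ 0.5511 -0.0059  0.034 ]
cam_axis 0.78 [ 97. 197.] [ 0.557  -0.0991  0.034 ]
cam_axis 0.64 [616. 328.] [0.6408 0.3496 0.034 ]
crank_post 0.93 [ 56. 293.] [ 0.6162 -0.1067  0.078 ]
crank_post 0.56 [345. 191.] [0.5233 0.0906 0.078 ]
[0.087, 0.009, -0.014]
[0.087, 0.009, 0.266]
```

View pics/w3.png

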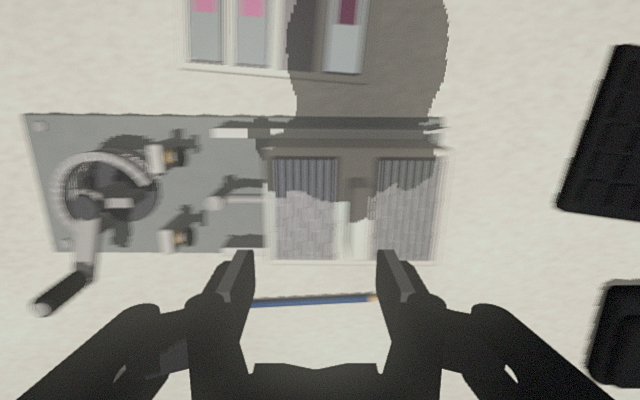

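The crank is open with its post at about (45,303), and the mouth faces the stud. The fin is at about (355,218), agreeing with (0.542, 0.097). I'm moving over it and settling before the descent.

Call:
send_rows:
  plan:
    - [[0.08,0.009,0],[0,0,0],-0.3]
    - [[0.08,0.009,0],[0,0,0],-0.3]
    - [[0.08,0.009,0],[0,0,0],-0.3]
    - [[0.08,0.009,0],[0,0,0],-0.3]

```text
time: 8.7
ee_pos: [0.5429, 0.094, 0.1456]
tcp_rot: [-180.0, 0.0, 94.8]
wrist_force: [-0.0, 0.5, 0.8]
opening: 0.0556
```

```bash
python3 st.py; python3 - <<'E'
from h import *
rows([[.542,.0975,.068]])
E
```

```text
t 8.7 p [0.5429 0.094  0.1456] r 0.1909 th -1.833 F [-0.   0.5  0.8] Frad 0.5 Fcw 0.0 open 0.0556
[0.012, -0.002, 0.259]
```

Call:
send_rows:
  plan:
    - [[0.012,0,0.1],[0,0,0],-0.3]
    - [[0.012,0,0.18],[0,0,0],-0.3]
    - [[0.012,0,0.24],[0,0,0],-0.3]
    - [[0.012,0,0.26],[0,0,0],-0.3]
    - [[0.012,0,0.26],[0,0,0],-0.3]
    - [[0.012,0,0.26],[0,0,0],1]
    - [[0.012,0,0.26],[0,0,0],1]
    - [[0.012,0,0.26],[0,0,0],1]
    - [[0.012,0,0.26],[0,0,0],1]
    - [[0.012,0,0.26],[0,0,0],1]
  force: 30

```text
time: 9.7
ee_pos: [0.543, 0.0987, 0.0689]
tcp_rot: [179.9, 0.0, 94.9]
wrist_force: [0.6, -2.1, 6.0]
opening: 0.0137
```

```bash
python3 st.py;python3 - <<'E'
from h import *
v=np.load('v.npy');p,R=pose();u=np.array([np.cos(v[2]),np.sin(v[2]),0])
print('dir -x per m', R.T@-u, 'fin dock', (p-[v[0],v[1],0])@u)
E
```

```text
t 9.7 p [0.543  0.0987 0.0689] r 0.1956 th -1.831 F [ 0.6 -2.1  6. ] Frad -2.1 Fcw 0.5 open 0.0137
dir -x per m [-9.99970319e-01 -7.70179993e-03  2.07129093e-04] fin dock 0.19558207336604458
```

Call:
send_rows:
  plan:
    - [[-0.02,0,-0.002],[0,0,0],1]
    - [[-0.04,0,-0.002],[0,0,0],1]
    - [[-0.06,0,-0.002],[0,0,0],1]
    - [[-0.08,0,-0.002],[0,0,0],1]
    - [[-0.1,-0.001,-0.002],[0,0,0],1]
    - [[-0.12,-0.001,-0.002],[0,0,0],1]
    - [[-0.14,-0.001,-0.002],[0,0,0],1]
    - [[-0.155,-0.001,-0.002],[0,0,0],1]
    - [[-0.165,-0.001,-0.002],[0,0,0],1]
    - [[-0.165,-0.001,-0.002],[0,0,0],1]

```text
time: 10.7
ee_pos: [0.5466, 0.0491, 0.0689]
tcp_rot: [179.9, -0.0, 94.8]
wrist_force: [-0.9, 2.1, 6.6]
opening: 0.0133
```

```bash
python3 st.py
```

```text
t 10.7 p [0.5466 0.0491 0.0689] r 0.1459 th -1.831 F [-0.9  2.1  6.6] Frad 2.2 Fcw -0.8 open 0.0133
```

Call:
send_rows:
  plan:
    - [[-0.007,0,0],[0,0,0],1]
    - [[-0.014,0,0],[0,0,0],1]
    - [[-0.02,0,0],[0,0,0],1]
    - [[-0.024,0,0],[0,0,0],1]
    - [[-0.024,0,0],[0,0,0],1]

```text
time: 11.2
ee_pos: [0.5471, 0.0426, 0.0689]
tcp_rot: [179.9, -0.1, 94.9]
wrist_force: [-0.9, 5.2, 5.2]
opening: 0.0135
```

```bash
python3 st.py
```

```text
t 11.2 p [0.5471 0.0426 0.0689] r 0.1393 th -1.831 F [-0.9  5.2  5.2] Frad 5.3 Fcw -0.5 open 0.0135
```

Call:
send_rows:
  plan:
    - [[-0.004,0,0],[0,0,0],1]
    - [[-0.004,0,0],[0,0,0],1]

```text
time: 11.4
ee_pos: [0.5472, 0.0418, 0.0689]
tcp_rot: [180.0, -0.1, 94.9]
wrist_force: [-0.5, 7.7, 6.7]
opening: 0.0133
```

Call:
send_rows:
  plan:
    - [[-0.004,0,0],[0,0,0],1]
    - [[-0.004,0,0],[0,0,0],1]

```text
time: 11.6
ee_pos: [0.5472, 0.0416, 0.069]
tcp_rot: [179.9, -0.2, 94.9]
wrist_force: [-2.4, 14.0, 5.3]
opening: 0.013
```

Stop felt: 14 N for only 0.2 mm of further travel, with the head 32 to 33 mm from the axis. Now I release, lift and return to the crank post.

Call:
send_rows:
  plan:
    - [[0.003,0,0],[0,0,0],-0.3]
    - [[0.003,0,0],[0,0,0],-0.3]
    - [[0.003,0,0],[0,0,0],-0.3]
    - [[0.003,0,0],[0,0,0],-0.3]
    - [[0.003,0,-0.12],[0,0,0],-0.3]
    - [[0,0,-0.26],[0,0,0],-0.3]
    - [[-0.15,0.05,-0.28],[0,0,0],-0.3]
    - [[-0.3,0.12,-0.28],[0,0,0],-0.3]
    - [[-0.46,0.19,-0.28],[0,0,0],-0.3]
    - [[-0.46,0.19,-0.28],[0,0,0],-0.3]

```text
time: 12.6
ee_pos: [0.6169, -0.0977, 0.151]
tcp_rot: [-179.9, 0.1, 94.6]
wrist_force: [-1.1, 0.6, -0.7]
opening: 0.0555
```

Call:
send_rows:
  plan:
    - [[0,0,0],[0,0,0],-0.3]
    - [[0,0,0],[0,0,0],-0.3]

```text
time: 12.8
ee_pos: [0.6152, -0.0924, 0.1522]
tcp_rot: [-180.0, -0.0, 94.9]
wrist_force: [-0.2, 0.1, -0.4]
opening: 0.0555
```

```bash
python3 st.py; python3 - <<'E'
from h import *
v=np.load('v.npy');c=get_calibration('wrist');im=camera('wrist');cv2.imwrite('pics/w4.png',im)
for l,z in (('fin',.081),('stud_head',.034),('cam_axis',.034),('crank_post',.078)):
    for r in place_of(l,'wrist')[:2]: print(l,round(r['p'],2),np.round(r['point'],0),np.round(atz(c,r['point'],z),4))
rows([[.617,-.1062,.067]])
E
```

```text
t 12.8 p [ 0.6152 -0.0924  0.1522] r 0.0578 th -0.254 F [-0.2  0.1 -0.4] Frad -0.2 Fcw -0.1 open 0.0555
stud_head 0.78 [363. 118.] [ 0.5531 -0.0615  0.034 ]
cam_axis 0.67 [317. 120.] [ 0.5574 -0.0962  0.034 ]
cam_axis 0.33 [295. 212.] [ 0.6322 -0.1075  0.034 ]
crank_post 0.62 [297. 210.] [ 0.6153 -0.1047  0.078 ]
crank_post 0.33 [318. 117.] [ 0.5527 -0.096   0.078 ]
[-0.048, 0.001, 0.286]
```

View pics/w4.png

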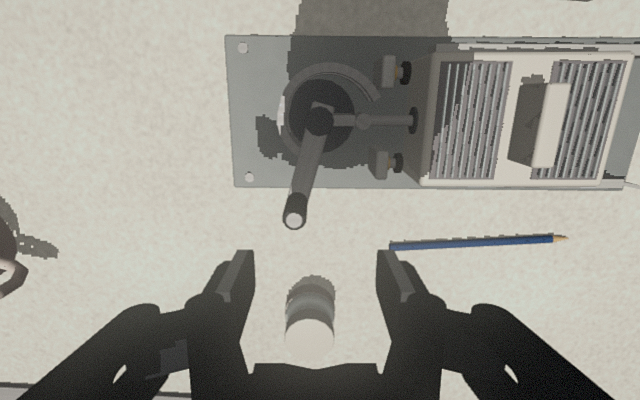

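The stud head at (363,120) sits in the cam's mouth, next to the rails, and the post's top is at (294,218). Descending onto the post.

Call:
send_rows:
  plan:
    - [[-0.047,0.002,0.1],[0,0,0],-0.3]
    - [[-0.047,0.002,0.2],[0,0,0],-0.3]
    - [[-0.047,0.002,0.27],[0,0,0],-0.3]
    - [[-0.047,0.002,0.28],[0,0,0],-0.3]
    - [[-0.047,0.002,0.28],[0,0,0],-0.3]
    - [[-0.047,0.002,0.28],[0,0,0],1]
    - [[-0.047,0.002,0.28],[0,0,0],1]
    - [[-0.047,0.002,0.28],[0,0,0],1]
    - [[-0.047,0.002,0.28],[0,0,0],1]
    - [[-0.047,0.002,0.28],[0,0,0],1]
  force: 45

```text
time: 14.05
ee_pos: [0.618, -0.1069, 0.0698]
tcp_rot: [179.9, 0.0, 94.9]
wrist_force: [-0.7, 1.0, 5.9]
opening: 0.0147
```

```bash
python3 st.py; python3 - <<'E'
from h import *
v=np.load('v.npy');p,R=pose()
for t in np.arange(.1,2.41,.1): print(t.round(2),np.round(R.T@(post(v,t)-post(v,0))/.3,3)[:2])
E
```

```text
t 14.05 p [ 0.618  -0.1069  0.0698] r 0.0614 th -0.013 F [-0.7  1.   5.9] Frad -0.9 Fcw -0.8 open 0.0147
0.1 [-0.019 -0.006]
0.2 [-0.037 -0.014]
0.3 [-0.055 -0.024]
0.4 [-0.071 -0.036]
0.5 [-0.086 -0.049]
0.6 [-0.1   -0.064]
0.7 [-0.112 -0.08 ]
0.8 [-0.122 -0.097]
0.9 [-0.131 -0.115]
1.0 [-0.138 -0.134]
1.1 [-0.143 -0.153]
1.2 [-0.146 -0.173]
1.3 [-0.147 -0.193]
1.4 [-0.146 -0.213]
1.5 [-0.143 -0.232]
1.6 [-0.138 -0.252]
1.7 [-0.131 -0.271]
1.8 [-0.122 -0.289]
1.9 [-0.112 -0.306]
2.0 [-0.1   -0.321]
2.1 [-0.086 -0.336]
2.2 [-0.071 -0.349]
2.3 [-0.055 -0.361]
2.4 [-0.037 -0.371]
```

Call:
send_rows:
  plan:
    - [[-0.019,-0.006,0],[0,0,0],1]
    - [[-0.037,-0.014,0],[0,0,0],1]
    - [[-0.055,-0.024,0],[0,0,0],1]
    - [[-0.071,-0.036,0],[0,0,0],1]
    - [[-0.086,-0.049,0],[0,0,0],1]
    - [[-0.1,-0.064,0],[0,0,0],1]
    - [[-0.112,-0.08,0],[0,0,0],1]

```text
time: 14.75
ee_pos: [0.5966, -0.1416, 0.0698]
tcp_rot: [179.9, -0.1, 94.9]
wrist_force: [-2.8, 7.1, 8.5]
opening: 0.0143
```

```bash
python3 st.py
```

```text
t 14.75 p [ 0.5966 -0.1416  0.0698] r 0.0598 th 0.673 F [-2.8  7.1  8.5] Frad -7.2 Fcw -2.5 open 0.0143
```

Call:
send_rows:
  plan:
    - [[-0.003,-0.008,0],[0,0,0],1]
    - [[-0.006,-0.015,0],[0,0,0],1]
    - [[-0.006,-0.015,0],[0,0,0],1]

```text
time: 15.05
ee_pos: [0.5928, -0.1443, 0.0698]
tcp_rot: [179.8, -0.0, 94.9]
wrist_force: [0.9, 3.1, 6.2]
opening: 0.0145
```

Call:
send_rows:
  plan:
    - [[-0.004,-0.007,0],[0,0,0],1]
    - [[-0.008,-0.015,0],[0,0,0],1]
    - [[-0.008,-0.015,0],[0,0,0],1]

```text
time: 15.35
ee_pos: [0.5884, -0.147, 0.0698]
tcp_rot: [179.9, -0.0, 94.9]
wrist_force: [0.6, 3.2, 7.3]
opening: 0.0146
```

```bash
python3 st.py
```

```text
t 15.35 p [ 0.5884 -0.147   0.0698] r 0.0593 th 0.837 F [0.6 3.2 7.3] Frad -2.4 Fcw -2.2 open 0.0146
```

Call:
send_rows:
  plan:
    - [[-0.003,-0.007,0],[0,0,0],1]
    - [[-0.006,-0.015,0],[0,0,0],1]
    - [[-0.006,-0.015,0],[0,0,0],1]

```text
time: 15.65
ee_pos: [0.5842, -0.1491, 0.0698]
tcp_rot: [179.8, -0.0, 94.9]
wrist_force: [0.5, 2.0, 6.9]
opening: 0.0142
```

Call:
send_rows:
  plan:
    - [[-0.002,-0.008,0],[0,0,0],1]
    - [[-0.005,-0.016,0],[0,0,0],1]
    - [[-0.005,-0.016,0],[0,0,0],1]

```text
time: 15.95
ee_pos: [0.5796, -0.1511, 0.0698]
tcp_rot: [179.8, -0.0, 94.9]
wrist_force: [0.2, 3.7, 5.5]
opening: 0.0143
```

```bash
python3 st.py
```

```text
t 15.95 p [ 0.5796 -0.1511  0.0698] r 0.0589 th 1.003 F [0.2 3.7 5.5] Frad -3.3 Fcw -1.6 open 0.0143
```

Call:
send_rows:
  plan:
    - [[-0.002,-0.008,0],[0,0,0],1]
    - [[-0.004,-0.016,0],[0,0,0],1]
    - [[-0.004,-0.016,0],[0,0,0],1]

```text
time: 16.25
ee_pos: [0.5748, -0.1525, 0.0698]
tcp_rot: [179.8, -0.0, 94.9]
wrist_force: [0.7, 4.4, 8.0]
opening: 0.0145
```

Call:
send_rows:
  plan:
    - [[-0.001,-0.008,0],[0,0,0],1]
    - [[-0.002,-0.016,0],[0,0,0],1]
    - [[-0.002,-0.016,0],[0,0,0],1]

```text
time: 16.55
ee_pos: [0.5703, -0.1536, 0.0698]
tcp_rot: [179.8, -0.0, 94.9]
wrist_force: [1.2, 3.8, 6.2]
opening: 0.0147
```

```bash
python3 st.py
```

```text
t 16.55 p [ 0.5703 -0.1536  0.0698] r 0.0586 th 1.167 F [1.2 3.8 6.2] Frad -3.4 Fcw -2.0 open 0.0147
```

Call:
send_rows:
  plan:
    - [[0,-0.008,0],[0,0,0],1]
    - [[-0.001,-0.016,0],[0,0,0],1]
    - [[-0.001,-0.016,0],[0,0,0],1]

```text
time: 16.85
ee_pos: [0.5655, -0.1543, 0.0698]
tcp_rot: [179.8, -0.0, 94.9]
wrist_force: [1.0, 5.4, 6.5]
opening: 0.0144
```

Call:
send_rows:
  plan:
    - [[0,-0.008,0],[0,0,0],1]
    - [[0,-0.016,0],[0,0,0],1]
    - [[0,-0.016,0],[0,0,0],1]

```text
time: 17.15
ee_pos: [0.5608, -0.1546, 0.0698]
tcp_rot: [179.8, -0.0, 94.9]
wrist_force: [1.9, 4.2, 6.9]
opening: 0.0143
```

```bash
python3 - <<'E'
import numpy as np
v=np.load('v.npy');v[1]+=.0015;np.save('v.npy',v)
E
python3 st.py
```

```text
t 17.15 p [ 0.5608 -0.1546  0.0698] r 0.0598 th 1.331 F [1.9 4.2 6.9] Frad -4.1 Fcw -2.2 open 0.0143
```

Still turning freely at about 2.2 N. Continuing.

Call:
send_rows:
  plan:
    - [[0.002,-0.008,0],[0,0,0],1]
    - [[0.003,-0.016,0],[0,0,0],1]
    - [[0.003,-0.016,0],[0,0,0],1]

```text
time: 17.45
ee_pos: [0.556, -0.1545, 0.0698]
tcp_rot: [179.8, 0.0, 94.9]
wrist_force: [1.9, 3.0, 6.4]
opening: 0.0148
```

Call:
send_rows:
  plan:
    - [[0.001,-0.008,0],[0,0,0],1]
    - [[0.003,-0.016,0],[0,0,0],1]
    - [[0.003,-0.016,0],[0,0,0],1]

```text
time: 17.75
ee_pos: [0.5511, -0.154, 0.0698]
tcp_rot: [179.8, 0.0, 94.9]
wrist_force: [1.4, 3.1, 7.0]
opening: 0.0145
```

```bash
python3 st.py
```

```text
t 17.75 p [ 0.5511 -0.154   0.0698] r 0.0595 th 1.493 F [1.4 3.1 7. ] Frad -3.3 Fcw -1.1 open 0.0145
```

Call:
send_rows:
  plan:
    - [[0.002,-0.008,0],[0,0,0],1]
    - [[0.004,-0.016,0],[0,0,0],1]
    - [[0.004,-0.016,0],[0,0,0],1]

```text
time: 18.05
ee_pos: [0.5463, -0.1532, 0.0698]
tcp_rot: [179.8, 0.0, 94.9]
wrist_force: [3.0, 2.8, 5.5]
opening: 0.0145
```

Call:
send_rows:
  plan:
    - [[0.003,-0.008,0],[0,0,0],1]
    - [[0.006,-0.015,0],[0,0,0],1]
    - [[0.006,-0.015,0],[0,0,0],1]

```text
time: 18.35
ee_pos: [0.5416, -0.1519, 0.0698]
tcp_rot: [179.8, 0.0, 94.9]
wrist_force: [3.0, 1.7, 6.5]
opening: 0.0141
```

```bash
python3 st.py
```

```text
t 18.35 p [ 0.5416 -0.1519  0.0698] r 0.0592 th 1.657 F [3.  1.7 6.5] Frad -2.5 Fcw -2.4 open 0.0141
```

Call:
send_rows:
  plan:
    - [[0.003,-0.007,0],[0,0,0],1]
    - [[0.006,-0.015,0],[0,0,0],1]
    - [[0.006,-0.015,0],[0,0,0],1]

```text
time: 18.65
ee_pos: [0.5374, -0.1505, 0.0698]
tcp_rot: [179.8, 0.0, 94.9]
wrist_force: [4.5, 2.4, 5.6]
opening: 0.0145
```

Call:
send_rows:
  plan:
    - [[0.003,-0.007,0],[0,0,0],1]
    - [[0.007,-0.014,0],[0,0,0],1]
    - [[0.007,-0.014,0],[0,0,0],1]

```text
time: 18.95
ee_pos: [0.5335, -0.1488, 0.0699]
tcp_rot: [179.7, 0.0, 94.9]
wrist_force: [7.3, 1.2, 3.9]
opening: 0.0144
```

```bash
python3 st.py
```

```text
t 18.95 p [ 0.5335 -0.1488  0.0699] r 0.059 th 1.805 F [7.3 1.2 3.9] Frad -4.1 Fcw -6.2 open 0.0144
```

Contact with the buffers: 6.2 N against 2.0 N free. From here I take smaller steps and check each one.

Call:
send_rows:
  plan:
    - [[0.004,-0.007,0],[0,0,0],1]
    - [[0.009,-0.014,0],[0,0,0],1]
    - [[0.009,-0.014,0],[0,0,0],1]
    - [[0.009,-0.014,0],[0,0,0],1]

```text
time: 19.35
ee_pos: [0.5296, -0.1468, 0.0699]
tcp_rot: [179.7, 0.1, 94.9]
wrist_force: [9.3, 0.1, 1.6]
opening: 0.0143
```

```bash
python3 st.py
```

```text
t 19.35 p [ 0.5296 -0.1468  0.0699] r 0.0589 th 1.88 F [9.3 0.1 1.6] Frad -4.5 Fcw -8.1 open 0.0143
```

Call:
send_rows:
  plan:
    - [[0.003,-0.005,0],[0,0,0],1]
    - [[0.007,-0.01,0],[0,0,0],1]
    - [[0.007,-0.01,0],[0,0,0],1]
    - [[0.007,-0.01,0],[0,0,0],1]

```text
time: 19.75
ee_pos: [0.5269, -0.1451, 0.0699]
tcp_rot: [179.6, 0.1, 94.9]
wrist_force: [12.2, -0.7, 1.1]
opening: 0.0147
```

```bash
python3 st.py
```

```text
t 19.75 p [ 0.5269 -0.1451  0.0699] r 0.0589 th 1.934 F [12.2 -0.7  1.1] Frad -5.7 Fcw -10.7 open 0.0147
```

Call:
send_rows:
  plan:
    - [[0.004,-0.005,0],[0,0,0],1]
    - [[0.008,-0.011,0],[0,0,0],1]
    - [[0.008,-0.011,0],[0,0,0],1]
    - [[0.008,-0.011,0],[0,0,0],1]

```text
time: 20.15
ee_pos: [0.5237, -0.143, 0.0699]
tcp_rot: [179.6, 0.1, 94.9]
wrist_force: [13.6, -0.9, -0.4]
opening: 0.0145
```

```bash
python3 st.py
```

```text
t 20.15 p [ 0.5237 -0.143   0.0699] r 0.0588 th 1.999 F [13.6 -0.9 -0.4] Frad -7.1 Fcw -11.6 open 0.0145
```

At 1.999 rad the force is 9.6 N over free turning, and I am 0.2 rad past the 3.5 N mark. That corresponds to about 23 to 27 N of clamping, so I stop here, release and lift.

Call:
send_rows:
  plan:
    - [[-0.003,0.004,0],[0,0,0],-0.3]
    - [[-0.003,0.004,0],[0,0,0],-0.3]
    - [[-0.003,0.004,0],[0,0,0],-0.3]
    - [[-0.003,0.004,0],[0,0,0],-0.3]
    - [[-0.003,0.004,-0.08],[0,0,0],-0.3]
    - [[-0.003,0.004,-0.2],[0,0,0],-0.3]
    - [[-0.003,0.0,-0.35],[0,0,0],-0.3]
    - [[0.1,-0.05,-0.5],[0,0,0],-0.3]
    - [[0.2,-0.1,-0.5],[0,0,0],-0.3]
    - [[0.2,-0.1,-0.5],[0,0,0],-0.3]

```text
time: 21.15
ee_pos: [0.4846, -0.0832, 0.221]
tcp_rot: [179.8, 0.0, 95.0]
wrist_force: [1.4, -0.6, -0.0]
opening: 0.0555
```

```bash
python3 st.py; python3 - <<'E'
from h import *
v=np.load('v.npy');c=get_calibration('wrist');im=camera('wrist');cv2.imwrite('pics/w5.png',im)
for l,z in (('fin',.081),('stud_head',.034),('cam_axis',.034),('crank_post',.078)):
    for r in place_of(l,'wrist')[:2]: print(l,round(r['p'],2),np.round(r['point'],0),np.round(atz(c,r['point'],z),4))
print(post(v,2.0))
E
```

```text
t 21.15 p [ 0.4846 -0.0832  0.221 ] r 0.0739 th 3.115 F [ 1.4 -0.6 -0. ] Frad -1.5 Fcw -0.4 open 0.0555
fin 0.7 [434. 260.] [0.5465 0.0335 0.081 ]
stud_head 0.78 [324. 238.] [ 0.5534 -0.0684  0.034 ]
cam_axis 0.92 [296. 239.] [ 0.5576 -0.0978  0.034 ]
crank_post 0.58 [244. 219.] [ 0.5219 -0.1449  0.078 ]
[ 0.52294605 -0.14390903  0.064     ]
```

View pics/w5.png

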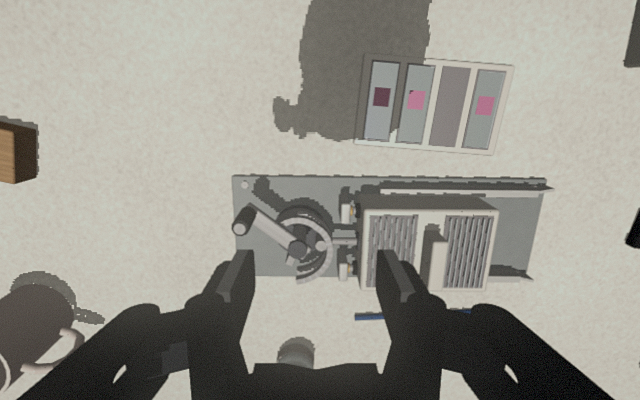

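The magazine sits against the buffers, with the stud head at (324,243) held behind the rail. The crank has stayed put, with its post at (240,225). Nothing is touching the robot, so I'm handing in.

```bash
python3 -c "
from workcell import bot
print(bot.job_done())"
```

```text
the job is handed in; nothing more can be done
None
```

The magazine is clamped on its dock and the job is handed in, at about 21 s of the 72 s allowed.

- **Crank opened:** I swung it back until the stop pushed back with 12.6 N.
- **Magazine pushed in:** I pushed it by the fin about 57 mm along the guides, until 14 N moved it only 0.2 mm further. The stud head measured 32 to 33 mm from the cam's axis. That is inside the 33.5 mm limit, but position errors are of the same size as the margin.
- **Crank tightened:** It turned freely at about 2 N and met the buffers at roughly 1.75 rad. I stopped at about 2.0 rad.

**Clamping force:** At the stop the force along the post was 9.6 N over free turning, slightly under the 11 to 12 N target. That suggests about 19 to 27 N. The stop was also 0.2 rad past the 3.5 N mark, against the advised 0.19 rad, and reckoning from the buffers' stiffness gives nearer 35 N. The two estimates differ, but both are well inside the 12 to 45 N limits.

**After letting go:** The last picture shows the crank where I left it, within about 2 mm, and the stud held behind the cam's rail. The magazine was drawn in about 8 mm, where the cam's pitch predicts about 9 mm. The wrist force was near zero. I saw nothing else on the desk disturbed, but I did not measure each item.

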